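Clear the chute and refit the button counter's feed knob

TASK

The feed knob has come off the button counter. First empty the chute: squeeze the sprung trigger of the fixed release handle right back towards its grip, and let it spring fully out again. Then pick the bar-grip knob with the pointed nose off the cork mat, turn it so that its nose points the way the spindle's flat faces, and push it fully home on the D-shaped spindle; finish while still gripping the knob and pressing it down, so that the sprung spindle stays pushed in to its stop, and leave the loose things on the bench where they are.

Things in the scene. Friction and masses are not known exactly. Their poses are not given: they have to be found in the camera images.
- handle: Fixed release handle, bolted to the bench. Black upright grip, 22 mm (x) by 30 mm (y), top at 120 mm above the bench, on a 100 x 70 x 10 mm steel foot plate; it cannot move. Origin: on the bench, under the middle of the grip; z up; its -x side carries the trigger.
- trigger (a joint): Sprung aluminium bar, 8 mm thick, 20 mm wide, 85 mm long, hinged at its lower end (21 mm to -x of the grip's middle, 30 mm above the bench). 0 = sprung out, leaning away from the grip; 0.2 rad = squeezed in (stop). At 105 mm above the bench its outer face is 39 mm from the grip's middle at rest, 24 mm squeezed: pinch it with the grip from above, along the handle's x. Takes 4 to 8 N there.
- knob: Loose grey feed knob, about 60 g: skirt 46 mm in diameter, 22 mm high, pointer nose along +x; on top a bar grip centred on the axis, 42 mm long (x), 14 mm wide (y), 22 to 50 mm above the underside. D-bore from below: 18 mm in diameter, 16 mm deep, mouth flared 2 mm, its flat 5 mm from the axis on the +x (nose) side. Origin: on the axis at the underside; z up. Stands on a 4 mm cork mat.
- knob_bore (a point): Point on the knob's axis at the closed upper end of the bore, 16 mm above the knob's underside. Axes as the knob's.
- knob_nose (a point): Tip of the knob's pointer nose, 36 mm from the knob's axis along its +x axis, 13 mm above the underside.
- spindle_tip (a point): Centre of the top of the counter's upright steel D-spindle, 28 mm above the control box, 98 mm above the bench when not pressed; goes down with the spindle. Spindle 16 mm in diameter; its flat, 4 mm from the axis, faces this point's +x; z up; it does not turn. Collar at its foot 29 mm wide, 2 mm high. Fully home, the knob's bore end rests on the spindle's top.
- spindle (a joint): How far the sprung spindle is pressed straight down: 0 = up, 0.006 m = at its stop. About 4 N starts it, 9 N brings it to the stop; it springs back when let go.
- counter: The fixed counter: white control box 180 x 180 x 70 mm high with the spindle on top, and a steel feeder bowl (176 mm in diameter, top 125 mm above the bench) centred 180 mm along +x from the box's middle. A fitted black knob, 32 mm in diameter, 18 mm high, stays on the box about 90 mm from the spindle. Origin: on the bench under the middle of the box; z up.
- round_knob: Bystander beside the feed knob on the 4 mm thick cork mat: a round grey spare knob, skirt 46 mm in diameter with a round grip 30 mm in diameter, 44 mm high, no nose. Origin: centre of the underside.
- tube_a: Bystander: loose upright tube of buttons with a white cap, 31 mm in diameter, 85 mm high. Origin: centre of the underside.
- tube_b: Bystander: loose upright tube of buttons with a white cap, 31 mm in diameter, 75 mm high. Origin: centre of the underside.
- tube_c: Bystander: loose upright tube of buttons with a white cap, 31 mm in diameter, 90 mm high. Origin: centre of the underside.
- screwdriver: Bystander: loose screwdriver lying on the bench, 170 mm long along its x axis.
- button_box: Bystander: loose open cardboard box of buttons, 100 (x) x 70 (y) x 35 mm high. Origin: centre of the underside.
- jar: Bystander: loose upright closed jar, 60 mm in diameter, 80 mm high. Origin: centre of the underside.
There are look-alikes about, which are no part of the job. What is shaped like the knob but orange, purple or yellow is not meant.

How it is judged:
On the way, in this order (a step that is already met when the one before it is completed fails the run):
1. the trigger is squeezed right back (value of joint trigger above 0.15 rad), for 0.2 s.
2. the trigger has sprung fully out again (value of joint trigger below 0.03 rad), for 0.2 s.
3. the knob is lifted off the mat (height (world z) of knob above 0.03 m), for 0.1 s.
4. the knob is fully home on the spindle, flat to flat (distance between knob_bore and spindle_tip below 0.004 m and angle between the z axis of knob and the z axis of spindle_tip, either way round below 0.12 rad and angle between the x axis of knob and the x axis of spindle_tip, either way round below 0.25 rad and x of knob_nose in the frame of spindle_tip above 0.02 m), for 0.2 s.
At the end, for the whole second after the job is handed in: Fingers still on the knob; its bore end within 4 mm of the spindle's top, upright within 0.12 rad, nose over the flat within 0.25 rad; spindle pressed in over 4 of 6 mm; knob at rest and not resting on the box (under 1 N); trigger sprung out (below 0.03 rad) (all of step 4 and value of joint spindle above 0.004 m and contact force between the fingers and knob above 2 N and contact force between knob and counter below 1 N and linear speed of knob below 0.02 m/s and value of joint trigger below 0.03 rad); the arm keeps its last pose, push and grip.
It fails at once if a loose bystander is pushed more than 30 mm from its place (distance of any of round_knob, tube_a, tube_b, tube_c, screwdriver, button_box, jar from where it was at the start of the episode above 0.03 m).
It fails at once if a bystander is tipped over (angle between any of round_knob, tube_a, tube_b, tube_c, button_box, jar's own z axis and vertical above 0.5 rad).
It also fails if it takes over 58 s, if anything falls off the work surface, if the arm or the gripper's body presses on something with over 40 N, if the wrist force passes 120 N, or if a joint passes its speed limit or range.

ROBOT

A 6-joint arm with a two-finger parallel gripper is mounted at the origin on the work surface. World frame = base frame: x ahead of the robot, y to its left, z up, the work surface at z = 0. Lengths are in m, angles in rad, forces in N, time in s.
With the tool pointing down it reaches from about 0.4 to 0.925 m from the base axis. Payload 3.4 kg.
Tool frame: the origin (TCP) lies between the finger pads; the fingertips stand 25 mm ahead of it and the grasp point (between the pads) lies 6 mm ahead of it; z points along the fingers, y is the line along which they close (so a half turn about z gives the same grasp; the last joint's range is limited). The gripper opens to 85 mm and grips with 20 to 120 N. Pads are 22 mm wide; open, the fingers measure 114 mm over their backs; the gripper's body (76 mm by 85 mm) begins 54 mm behind the grasp point. The pads swing forward as they close: fully open they stand 13 mm farther back than shut.
Start: joints at [-1.232, 0.307, 1.506, -0, 1.328, -0.073], TCP at [0.23, -0.527, 0.256] pointing down, gripper open.
Joint ranges: [-3.12, 3.12], [-1.05, 2.28], [0.14, 2.33], [-1.42, 4.57], [0.1, 2.73], [-2.68, 2.68]. Speed limits (rad/s): [2.57, 2.57, 3.14, 3.14, 3.14, 3.14].

INTERFACE

Orientations are given as a unit quaternion [w, x, y, z].
In Python, from rig import * gives the robot as it stands.
- The arm moves only by the tool send_rows, never from a script. Its argument "steps" is a list of rows, each an object of numbers: "dx", "dy", "dz": the shift along the tool's x, y, z in cm; "yaw": the turn about the tool's z in degrees; "grip": the finger opening in cm, from 0 to 8.54. A call has 1 to 10 rows; each row is the pose to reach, as a shift and turn from the pose commanded when the call began, along the tool's axes at that moment; what a row does not reach only later rows make up. A row lasts 1/10 s, in which the tool goes at most 50 mm and 8.59 degrees, less where a joint would pass 70% of its speed; a pose out of reach is approached as far as the arm can. A call with a gripper value outside its range is refused whole. The fingers move at their own pace and stop on an object; the grip force is fixed at half the most. Time passes only in rows, so rows that repeat a pose let the fingers close. It gives the time, the measured TCP pose, the force, the opening and the grip force at its end, in the units of the state.
- sense(): the state, without advancing time (a new reading comes with each control period).
- grab_frame(name): name is "scene" or "top"; returns (picture, depth): 480x640x3 uint8, blue, green, red; 480x640 float32, m along the optical axis (not along the pixel's ray), 0 where there is no reading.
- get_calibration(name): a dict with "vertical_fov" (degrees; the focal length in pixels is half the picture's height over the tangent of half this angle, whatever the lens; pixels are square), "cx", "cy" (the principal point, pixels), "T" (4x4, takes a point from camera to world coordinates). Camera axes: x right, y up, looking along -z (the intrinsics and any distortion apply to the point x, -y, -z); pixel columns grow to the right and rows downward; lengths in m; the calibration is good to about 2 mm. A picture is of the moment at which its call begins. get_calibration takes no time and is no camera call.
- finish_job(): hands the job in; it is judged then, once.
Trained networks look in the newest picture that a camera, given by its name, has taken for a name from the list of things; names that differ only in an ending like _2 or _b are one class to them, and where a whole thing is asked for, a point or a joint stands for the part that bears it (a point fixed in the world has none). Each returns a list of dicts, best first, with "conf" (0 to 1); they miss things now and then, are a little off and sometimes report something else, mostly with a low value. They report only what shows in the picture. A call takes as long as a camera call. They do not tell look-alikes from the thing itself.
- silhouettes(query, camera): "region" (480x640 bool, what is visible of it) and "point" ([column, row] in pixels, amid what is visible of it).
The state is a dict: "clock": time; "joints": joint angles; "joint_velocities": joint speeds; "joint_efforts": joint torques, N m; "tcp_pos": TCP position; "tcp_rot": TCP orientation; "force": force on the tool from outside, world axes, zero at the start; "moment": the same for the moment, N m; "grip_width": finger opening in m; "grasp_force": force on a finger pad.
Only numpy, scipy, OpenCV 4.12 (cv2) and the standard library are available. Lean on these libraries where they do the work, as an engineer would, in place of code of your own. Each camera call takes 0.05 s, during which the arm holds its last target. There are 200 camera calls.

## Working session

There is one attempt and no reset: what is moved stays moved. The work goes in short steps, Python scripts to look and compute and a tool call to move; the robot and the scene stay as the last step left them, time stands still between calls to the robot, and variables do not carry over. Pictures are saved under pics/ and viewed, at most 10 in all, crops included, and the job is handed in when it is done.

Besides the shell and the picture viewer there is one more tool, called after "Call:" as name([rows], argument=value, ...), one row to a line, values as JSON. send_rows: Moves the arm, as the interface text tells. Its arguments: {"type":"object","properties":{"steps":{"type":"array","items":{"type":"object","properties":{"dx":{"type":"number"},"dy":{"type":"number"},"dz":{"type":"number"},"yaw":{"type":"number"},"grip":{"type":"number"}}}}},"required":["steps"]}

```bash
mkdir -p pics; cat > h.py <<'E'
from rig import *
import numpy as np, cv2
def cloud(cam,depth):
    c=get_calibration(cam); h,w=depth.shape
    f=h/2/np.tan(np.radians(c["vertical_fov"])/2)
    v,u=np.mgrid[:h,:w]
    P=np.stack([(u-c["cx"])/f*depth,-(v-c["cy"])/f*depth,-depth,np.ones_like(depth)],-1)
    W=(P@np.array(c["T"]).T)[...,:3]; W[depth<=0]=np.nan
    return W
E
python3 - <<'E'
from h import *
for n in ["scene","top"]:
    c=get_calibration(n);print({k:(np.round(v,3).tolist() if k=="T" else v) for k,v in c.items()})
    im,d=grab_frame(n);cv2.imwrite(f"pics/{n}0.png",im);np.save(f"{n}0.npy",d)
    W=cloud(n,d)
    for q in ["knob","handle","trigger","spindle","counter","round_knob","tube_a","jar"]:
        for r in silhouettes(q,n)[:5]:
            m=r["region"]; p=W[m]; print(n,q,round(r["conf"],2),np.round(r["point"]),m.sum(),np.round(np.nanmedian(p,0),3),np.round(np.nanpercentile(p[:,2],98),3))
print(sense()["tcp_rot"],sense()["clock"])
E
```

```text
{'vertical_fov': 56.701705327759065, 'cx': 317.12822923412864, 'cy': 246.0720158176749, 'T': [[-0.862, -0.369, 0.348, 0.894], [0.507, -0.605, 0.614, 0.665], [-0.016, 0.706, 0.708, 0.835], [0.0, 0.0, 0.0, 1.0]]}
scene knob 0.84 [396. 443.] 748 [0.625 0.463 0.021] 0.05
scene knob 0.83 [496. 356.] 568 [0.348 0.421 0.021] 0.05
scene knob 0.73 [442. 321.] 486 [0.38  0.3   0.021] 0.049
scene knob 0.71 [413. 361.] 573 [0.508 0.352 0.025] 0.054
scene handle 0.9 [256. 203.] 1083 [ 0.562 -0.275  0.02 ] 0.117
scene handle 0.19 [467. 415.] 2546 [0.481 0.487 0.02 ] 0.035
scene trigger 0.64 [207. 216.] 320 [ 0.704 -0.262  0.055] 0.09
scene spindle 0.43 [299. 248.] 56 [0.562 0.001 0.087] 0.097
scene counter 0.9 [243. 269.] 11183 [ 0.704 -0.018  0.068] 0.122
scene round_knob 0.68 [375. 329.] 384 [0.524 0.257 0.026] 0.049
scene tube_a 0.82 [335. 203.] 251 [ 0.383 -0.14   0.045] 0.075
scene tube_a 0.56 [318. 391.] 465 [0.706 0.327 0.074] 0.085
scene tube_a 0.54 [207. 216.] 361 [ 0.703 -0.262  0.052] 0.09
scene jar 0.66 [224. 164.] 530 [ 0.565 -0.474  0.049] 0.08
{'vertical_fov': 52.20301389180126, 'cx
[... 487 characters left out ...]
0.532 -0.291  0.079] 0.113
top trigger 0.23 [339. 172.] 11391 [ 0.674 -0.041  0.069] 0.122
top spindle 0.49 [318. 223.] 37 [ 0.558 -0.003  0.096] 0.099
top spindle 0.37 [173. 244.] 395 [0.499 0.341 0.026] 0.056
top counter 0.75 [338. 172.] 11427 [ 0.674 -0.041  0.069] 0.123
top counter 0.25 [447. 238.] 92 [ 0.532 -0.29   0.082] 0.113
top round_knob 0.73 [214. 241.] 309 [0.515 0.248 0.024] 0.05
top tube_a 0.75 [184. 163.] 248 [0.697 0.316 0.081] 0.087
top tube_a 0.71 [381. 308.] 199 [ 0.378 -0.146  0.072] 0.077
top tube_a 0.57 [435. 169.] 282 [ 0.697 -0.267  0.083] 0.091
top jar 0.74 [526. 230.] 782 [ 0.556 -0.48   0.075] 0.082
[3.02159004e-05 9.78876266e-01 2.04453551e-01 1.39679907e-06] 0.9
```

View pics/scene0.png

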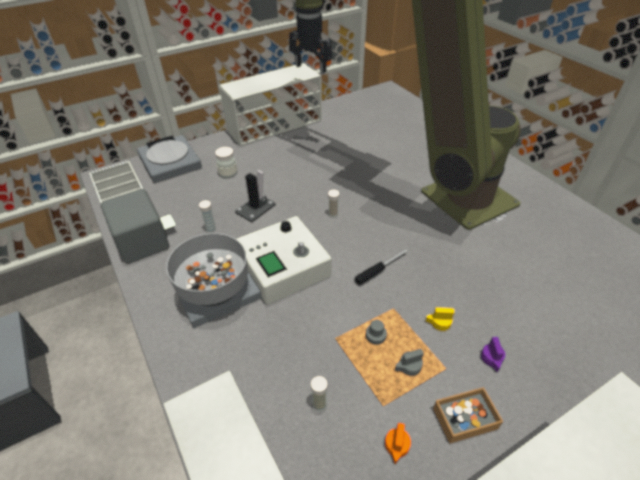

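View pics/top0.png

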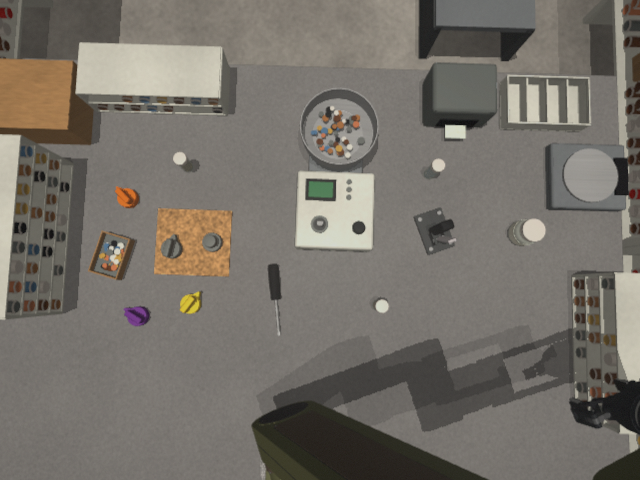

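The scene shows the grey nosed knob on the mat (top 172,246), the round spare (212,241), the spindle (319,224), and the handle (436,230) with its trigger towards the lower right (447,240). The orange, purple and yellow knobs are look-alikes.

```bash
python3 - <<'E'
from h import *
rows=[]
T={}
for n in ["top","scene"]:
    ims=[];ds=[]
    for i in range(6):
        im,d=grab_frame(n);ims.append(im.astype(float));ds.append(d)
    im=np.mean(ims,0).astype(np.uint8);d=np.median(ds,0);np.save(f"{n}_d.npy",d);np.save(f"{n}_im.npy",im);T[n]=(im,cloud(n,d))
cs={"top":[(319,224),(172,246),(437,231)],"scene":[(301,248),(411,361),(255,195)]}
out=[]
for n in cs:
    r=[]
    for (u,v),s in zip(cs[n],[14,22,28]):
        c=T[n][0][v-s:v+s,u-s:u+s]; r.append(cv2.resize(c,(264,264),interpolation=cv2.INTER_CUBIC))
    out.append(np.hstack(r))
cv2.imwrite("pics/crops.png",np.vstack(out))
for n in cs:
    W=T[n][1]
    def sel(c,r,z0,z1):
        m=(np.hypot(W[...,0]-c[0],W[...,1]-c[1])<r)&(W[...,2]>z0)&(W[...,2]<z1); return W[m]
    for nm,c,r,z0,z1 in [("bar",(0.50,0.345),.05,.047,.06),("skirt",(0.50,0.345),.06,.018,.034),("griptop",(0.56,-0.275),.05,.114,.125),("trig",(0.54,-0.29),.05,.085,.1135),("foot",(0.555,-0.275),.08,.006,.014),("spin",(0.56,0),.02,.09,.103),("boxtop",(0.52,-.04),.13,.066,.0735),("fitted",(0.55,-0.09),.03,.084,.095)]:
        p=sel(c,r,z0,z1)
        if len(p)<4: print(n,nm,len(p));continue
        box=cv2.minAreaRect(p[:,:2].astype(np.float32)*1000)
        print(n,nm,len(p),"mean",np.round(p.mean(0),4),"rect c",np.round(box[0],1),"size",np.round(box[1],1),"ang",round(box[2],1))
E
```

```text
top bar 114 mean [0.4991 0.3464 0.0523] rect c [499.2 347.1] size [13.9 41.5] ang 77.9
top skirt 188 mean [0.5015 0.3414 0.0251] rect c [500.8 344.4] size [44.1 50.8] ang 43.3
top griptop 124 mean [ 0.5596 -0.2829  0.1176] rect c [ 559.5 -283.6] size [21.9 28.8] ang 15.4
top trig 98 mean [ 0.5399 -0.2842  0.1031] rect c [ 546.1 -286.5] size [51.6 22.3] ang 31.3
top foot 816 mean [ 0.5617 -0.2774  0.0087] rect c [ 559.9 -283.3] size [100.   69.4] ang 20.7
top spin 37 mean [ 0.5593 -0.0035  0.0958] rect c [559.1  -3.1] size [11.5 13.6] ang 2.0
top boxtop 4145 mean [ 0.573  -0.0374  0.069 ] rect c [577.7 -38.4] size [177.6 143.3] ang 89.5
top fitted 104 mean [ 0.5545 -0.0931  0.0864] rect c [554.7 -92.7] size [23.  25.1] ang 0.1
scene bar 141 mean [0.5003 0.3474 0.0515] rect c [499.4 346.8] size [14.4 40.8] ang 76.7
scene skirt 250 mean [0.5079 0.353  0.0245] rect c [505.4 349.6] size [44. 45.] ang 25.1
scene griptop 53 mean [ 0.5605 -0.2818  0.1173] rect c [ 560.1 -283.4] size [19.4 27.8] ang 23.6
scene trig 166 mean [ 0.5494 -0.283   0.0996] rect c [ 548.1 -288.6] size [48.5 29.9] ang 24.3
scene foot 379 mean [ 0.5689 -0.2724  0.0085] rect c [ 559.7 -283.9] size [99.8 70.8] ang 20.4
scene spin 29 mean [ 0.5603 -0.0024  0.0948] rect c [559.   -3.2] size [10.8 13.8] ang 0.6
scene boxtop 2568 mean [ 0.5764 -0.0315  0.0687] rect c [578.4 -39. ] size [177.4 143.1] ang 89.5
scene fitted 61 mean [ 0.5551 -0.0928  0.0861] rect c [554.8 -93.3] size [24.8 22.7] ang 62.5
```

View pics/crops.png

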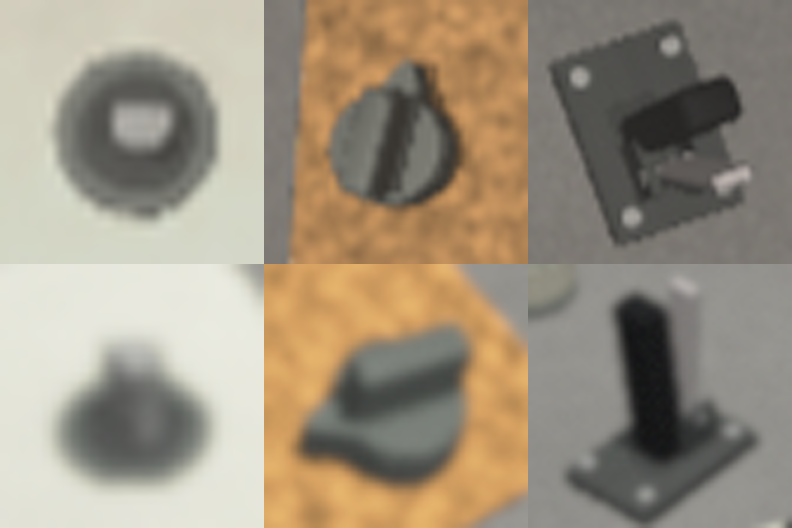

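Knob: bar centre (0.499, 0.347), nose at about -12° in the world. Handle: (0.560, -0.2835), yaw 20.5°. The spindle's flat faces roughly world +x. Now going above the handle.

Call:
send_rows([
  {"dx":39.3,"dy":-9.1,"yaw":-87,"grip":8.5},
  {"dx":39.3,"dy":-9.1,"yaw":-87},
  {"dx":39.3,"dy":-9.1,"yaw":-87},
  {"dx":39.3,"dy":-9.1,"yaw":-87},
  {"dx":39.3,"dy":-9.1,"yaw":-87},
  {"dx":39.3,"dy":-9.1,"yaw":-87},
  {"dx":39.3,"dy":-9.1,"yaw":-87},
  {"dx":39.3,"dy":-9.1,"yaw":-87},
  {"dx":39.3,"dy":-9.1,"yaw":-87},
  {"dx":39.3,"dy":-9.1,"yaw":-87},
])

```text
$.steps[0]: bad value
```

```bash
cat >> h.py <<'E'
def go(x,y,z,yang):
    "print move to world xyz with tool y at world angle yang (deg)"
    from scipy.spatial.transform import Rotation as R
    s=sense(); q=s["tcp_rot"]; M=R.from_quat([q[1],q[2],q[3],q[0]]).as_matrix()
    d=M.T@(np.array([x,y,z])-s["tcp_pos"])*100
    cur=np.degrees(np.arctan2(M[1,1],M[0,1])); yaw=-((yang-cur+180)%360-180)
    print("t",s["clock"],"tcp",np.round(s["tcp_pos"],4),"yang",round(cur,2),"z",np.round(M[:,2],3),"| move",np.round(d,2),"yaw",round(yaw,2),"w",round(s["grip_width"],4),"F",np.round(s["force"],1),"gf",round(s["grasp_force"],1))
E
cat > fit.py <<'E'
from h import *
from scipy.optimize import minimize
def proj(cam,P):
    c=get_calibration(cam); f=240/np.tan(np.radians(c["vertical_fov"])/2)
    Q=(np.linalg.inv(np.array(c["T"]))@np.c_[P,np.ones(len(P))].T).T
    return np.c_[c["cx"]+f*Q[:,0]/-Q[:,2], c["cy"]-f*Q[:,1]/-Q[:,2]]
S=8
def run(cam,u0,v0,s):
    im=np.load(f"{cam}_im.npy").astype(np.float32).mean(2)[v0-s:v0+s,u0-s:u0+s]
    def mask(P,hull=False):
        p=proj(cam,P)-[u0-s,v0-s]; p=(p+.5)*S
        if hull:p=cv2.convexHull(p.astype(np.float32))[:,0]
        m=np.zeros((2*s*S,)*2,np.float32); cv2.fillPoly(m,[np.round(p*16).astype(np.int32)],1,shift=4); return m
    def res(x):
        X,Y,th,bl=x
        a=np.linspace(np.radians(60),np.radians(300),60)+th
        D=np.c_[X+.008*np.cos(a),Y+.008*np.sin(a)]
        b=np.linspace(0,2*np.pi,80); C=np.c_[np.cos(b),np.sin(b)]
        z=lambda A,h:np.c_[A,np.full(len(A),h)]
        top=mask(z(D,.098)); hull=mask(np.r_[z(D,.098),z(D,.072)],True)
        col=mask(np.r_[z([X,Y]+.0145*C,.072),z([X,Y]+.0145*C,.070)],True)
        cin=mask(z([X,Y]+.011*C,.072))
        L=[np.ones_like(top),col,cin,hull,top]
        L=[cv2.resize(cv2.GaussianBlur(l,(0,0),max(bl,.2)*S),None,fx=1/S,fy=1/S,interpolation=cv2.INTER_AREA).ravel() for l in L]
        A=np.stack(L,1); y=im.ravel(); k,*_=np.linalg.lstsq(A,y,rcond=None)
        return np.mean((A@k-y)**2),k
    out=[]
    for t0 in np.radians([-30,0,30,90,180,270]):
        r=minimize(lambda x:res(x)[0],[.561,-.003,t0,.7],method="Nelder-Mead",options=dict(initial_simplex=np.array([[.561,-.003,t0,.7]]+[[.561+.003*(i==0),-.003+.003*(i==1),t0+.25*(i==2),.7+.3*(i==3)] for i in range(4)]),maxiter=250))
        out.append((r.fun,r.x))
    for f,x in sorted(out,key=lambda o:o[0])[:4]: print(cam,round(f,2),np.round(x[:2],4),"th",round(np.degrees(x[2]),1),"bl",round(x[3],2),np.round(res(x)[1]))
run("top",319,224,11); run("scene",301,248,11)
E
python3 -c "
from h import *
go(.5536,-.2859,.111,20.5)"; python3 fit.py
```

```text
t 1.5 tcp [ 0.2301 -0.5269  0.2563] yang -66.41 z [-0. -0. -1.] | move [39.29 -9.14 14.53] yaw -86.91 w 0.0854 F [-0.2  0.5 -0.3] gf 0.0Traceback (most recent call last):
  File "fit.py", line 32, in <module>
    run("top",319,224,11); run("scene",301,248,11)
    ~~~^^^^^^^^^^^^^^^^^^
  File "fit.py", line 29, in run
    r=minimize(lambda x:res(x)[0],[.561,-.003,t0,.7],method="Nelder-Mead",options=dict(initial_simplex=np.array([[.561,-.003,t0,.7]]+[[.561+.003*(i==0),-.003+.003*(i==1),t0+.25*(i==2),.7+.3*(i==3)] for i in range(4)]),maxiter=250))
    res = _minimize_neldermead(fun, x0, args, callback, bounds=bounds,
                               **options)
    fxr = func(xr)
    fx = function(np.copy(x), *(wrapper_args + args))
  File "fit.py", line 29, in <lambda>
    r=minimize(lambda x:res(x)[0],[.561,-.003,t0,.7],method="Nelder-Mead",options=dict(initial_simplex=np.array([[.561,-.003,t0,.7]]+[[.561+.003*(i==0),-.003+.003*(i==1),t0+.25*(i==2),.7+.3*(i==3)] for i in range(4)]),maxiter=250))
                        ~~~^^^
  File "fit.py", line 22, in res
    cin=mask(z([X,Y]+.011*C,.072))
  File "fit.py", line 11, in mask
    p=proj(cam,P)-[u0-s,v0-s]; p=(p+.5)*S
      ~~~~^^^^^^^
  File "fit.py", line 4, in proj
    c=get_calibration(cam); f=240/np.tan(np.radians(c["vertical_fov"])/2)
ValueError: time passes only in moves, steps and waits
```

Call:
send_rows([
  {"dx":39.3,"dy":-9.1,"dz":0,"yaw":-87,"grip":8.5},
  {"dx":39.3,"dy":-9.1,"dz":0,"yaw":-87,"grip":8.5},
  {"dx":39.3,"dy":-9.1,"dz":0,"yaw":-87,"grip":8.5},
  {"dx":39.3,"dy":-9.1,"dz":0,"yaw":-87,"grip":8.5},
  {"dx":39.3,"dy":-9.1,"dz":0,"yaw":-87,"grip":8.5},
  {"dx":39.3,"dy":-9.1,"dz":0,"yaw":-87,"grip":8.5},
  {"dx":39.3,"dy":-9.1,"dz":0,"yaw":-87,"grip":8.5},
  {"dx":39.3,"dy":-9.1,"dz":0,"yaw":-87,"grip":8.5},
  {"dx":39.3,"dy":-9.1,"dz":0,"yaw":-87,"grip":8.5},
  {"dx":39.3,"dy":-9.1,"dz":0,"yaw":-87,"grip":8.5},
])

```text
clock: 2.5
tcp_pos: [0.5557, -0.2844, 0.256]
tcp_rot: [-0.0, 0.573, 0.82, 0.0]
force: [0.6, -0.2, -0.0]
grip_width: 0.0851
grasp_force: 0.0
```

```bash
sed -i 's/^from scipy.optimize/CAL={n:get_calibration(n) for n in ("top","scene")}\nfrom scipy.optimize/; s/c=get_calibration(cam); f=240/c=CAL[cam]; f=240/' fit.py
python3 -c "
from h import *
go(.5536,-.2859,.111,20.5)"; python3 fit.py
```

```text
t 2.5 tcp [ 0.5557 -0.2844  0.256 ] yang 20.11 z [ 0.  0. -1.] | move [-0.07 -0.25 14.49] yaw -0.39 w 0.0851 F [ 0.6 -0.2 -0. ] gf 0.0
top 126.39 [ 0.5598 -0.0038] th 151.0 bl 2.2 [ 211. -512.  648. -552.  500.]
top 131.56 [ 0.5601 -0.0037] th -5.9 bl 2.2 [ 211. -517.  705. -440.  245.]
top 131.63 [ 0.5601 -0.0038] th -14.1 bl 2.2 [ 210. -516.  697. -425.  239.]
top 132.59 [ 0.56   -0.0037] th -49.8 bl 2.26 [ 211. -492.  592. -293.  209.]
scene 60.22 [ 0.5606 -0.0053] th 173.5 bl 2.01 [ 229. -387.  357.  -54.   11.]
scene 64.43 [ 0.561  -0.0051] th 55.7 bl 2.01 [ 229. -374.  332.  -48.    9.]
scene 64.48 [ 0.5608 -0.0051] th 203.3 bl 1.99 [ 229. -376.  334.  -41.  -12.]
scene 65.92 [ 0.5609 -0.0055] th 29.0 bl 2.06 [ 230. -391.  346.  -41.    5.]
```

Call:
send_rows([
  {"dx":0,"dy":0,"dz":5,"yaw":0,"grip":8.5},
  {"dx":0,"dy":0,"dz":9,"yaw":0,"grip":8.5},
  {"dx":0,"dy":0,"dz":12.5,"yaw":0,"grip":8.5},
  {"dx":0,"dy":0,"dz":14.5,"yaw":0,"grip":8.5},
  {"dx":0,"dy":0,"dz":14.5,"yaw":0,"grip":8.5},
])

```text
clock: 3.0
tcp_pos: [0.5516, -0.2848, 0.1077]
tcp_rot: [-0.004, 0.577, 0.817, -0.0]
force: [-0.7, 0.1, -0.1]
grip_width: 0.0852
grasp_force: 0.0
```

```bash
python3 -c "
from h import *
go(.5536,-.2859,.111,20.5)"
cat > fit2.py <<'E'
from h import *
im=np.load("top_im.npy").mean(2); print(np.round(im[214:234,309:330]).astype(int))
E
python3 fit2.py
```

```text
t 3.0 tcp [ 0.5516 -0.2848  0.1077] yang 19.54 z [-0.006  0.004 -1.   ] | move [-0.17  0.16 -0.33] yaw -0.96 w 0.0852 F [-0.7  0.1 -0.1] gf 0.0
[[201 202 201 201 201 201 202 202 203 205 205 204 203 202 202 202 202 203
  203 204 204]
 [202 203 203 202 201 201 202 186 181 174 165 170 172 188 201 203 202 202
  203 204 204]
 [203 203 203 203 202 173 163 145 140 132 122 128 130 147 162 186 199 200
  201 203 204]
 [203 203 203 204 181 136 121 121 117 109 107 109 110 118 122 146 161 192
  200 201 203]
 [204 203 204 187 146 124 117 107 101  94  91  92  94 100 113 120 122 163
  195 201 203]
 [204 203 194 154 126 117 103  90  88  87  87  87  87  85  96 116 121 131
  190 202 203]
 [204 204 169 130 121 104  90  86  98 100  99  98  97  93  88  98 117 121
  170 199 204]
 [205 204 148 122 114  93  84  88 138 147 147 146 138 134  98  84 106 119
  138 195 205]
 [205 196 141 121 103  90  82  94 158 169 168 168 162 164 104  76  95 117
  122 193 206]
 [205 181 134 121  98  88  81  91 162 168 166 165 163 156  96  77  92 116
  121 192 206]
 [205 184 136 121  98  88  82  88 139 160 163 162 160 121  79  84  91 116
  121 192 205]
 [205 199 143 121 101  89  85  86  99 122 130 127 122  86  69  84  95 116
  121 192 205]
 [206 206 145 121 105  91  88  87  84  85  89  86  77  71  78  86 108 119
  123 192 204]
 [207 207 163 128 116  98  89  88  87  86  84  85  83  81  87  91 116 121
  156 198 205]
 [208 207 195 135 120 115  98  89  89  87  86  87  88  89  88 108 120 129
  187 205 206]
 [207 208 207 171 131 122 114 105  94  88  87  88  87  96 107 119 124 172
  203 208 207]
 [207 209 208 202 162 123 119 119 113 110 109 109 109 114 121 115 167 202
  208 208 207]
 [207 208 208 208 195 178 133 114 120 122 122 122 121 122 120 164 200 207
  208 208 208]
 [207 208 207 207 207 207 183 174 155 150 126 112 117 169 177 200 206 207
  208 208 209]
 [207 207 207 207 206 207 206 206 194 191 180 174 177 203 208 206 206 206
  208 209 208]]
```

Call:
send_rows([
  {"dx":-0.15,"dy":0.15,"dz":-0.3,"yaw":-1,"grip":6},
  {"dx":-0.15,"dy":0.15,"dz":-0.3,"yaw":-1,"grip":5},
  {"dx":-0.15,"dy":0.15,"dz":-0.3,"yaw":-1,"grip":4},
  {"dx":-0.15,"dy":0.15,"dz":-0.3,"yaw":-1,"grip":3.4},
  {"dx":-0.15,"dy":0.15,"dz":-0.3,"yaw":-1,"grip":3.4},
  {"dx":-0.15,"dy":0.15,"dz":-0.3,"yaw":-1,"grip":3.4},
  {"dx":-0.15,"dy":0.15,"dz":-0.3,"yaw":-1,"grip":3.4},
  {"dx":-0.15,"dy":0.15,"dz":-0.3,"yaw":-1,"grip":3.4},
  {"dx":-0.15,"dy":0.15,"dz":-0.3,"yaw":-1,"grip":3.4},
  {"dx":-0.15,"dy":0.15,"dz":-0.3,"yaw":-1,"grip":3.4},
])

```text
clock: 4.0
tcp_pos: [0.5544, -0.2888, 0.1169]
tcp_rot: [0.001, 0.569, 0.822, -0.002]
force: [-7.5, -3.1, 5.9]
grip_width: 0.034
grasp_force: 10.7
```

```bash
python3 - <<'E'
from h import *
go(.5536,-.2859,.111,20.5)
c=get_calibration("top");f=240/np.tan(np.radians(c["vertical_fov"])/2);T=np.array(c["T"])
for u,v,z in [(319.6,221.95,.098),(319,223.9,.0705)]:
    r=T[:3,:3]@[(u-c["cx"])/f,-(v-c["cy"])/f,-1]; o=T[:3,3]; print(np.round(o+r*(z-o[2])/r[2],4))
E
```

```text
t 4.0 tcp [ 0.5544 -0.2888  0.1169] yang 20.59 z [-0.001 -0.004 -1.   ] | move [0.3  0.03 0.59] yaw 0.09 w 0.034 F [-7.5 -3.1  5.9] gf 10.7
[ 0.5599 -0.0043  0.098 ]
[ 0.5592 -0.0037  0.0705]
```

Call:
send_rows([
  {"dx":0,"dy":0,"dz":0,"yaw":0,"grip":3.4},
  {"dx":0,"dy":0,"dz":0,"yaw":0,"grip":3.4},
  {"dx":0,"dy":0,"dz":0,"yaw":0,"grip":3.4},
  {"dx":0,"dy":0,"dz":0,"yaw":0,"grip":8.5},
  {"dx":0,"dy":0,"dz":0,"yaw":0,"grip":8.5},
  {"dx":0,"dy":0,"dz":0,"yaw":0,"grip":8.5},
  {"dx":0,"dy":0,"dz":0,"yaw":0,"grip":8.5},
  {"dx":0,"dy":0,"dz":-5,"yaw":0,"grip":8.5},
  {"dx":0,"dy":0,"dz":-9,"yaw":0,"grip":8.5},
  {"dx":0,"dy":0,"dz":-12,"yaw":0,"grip":8.5},
])

```text
clock: 5.0
tcp_pos: [0.5579, -0.2876, 0.2383]
tcp_rot: [0.003, 0.57, 0.822, 0.001]
force: [1.0, -0.4, 0.2]
grip_width: 0.0853
grasp_force: 0.0
```

```bash
python3 - <<'E'
from h import *
go(.4993,.347,.2,78)
E
```

```text
t 5.0 tcp [ 0.5579 -0.2876  0.2383] yang 20.56 z [ 0.006 -0.002 -1.   ] | move [61.49 16.79  3.64] yaw -57.44 w 0.0853 F [ 1.  -0.4  0.2] gf 0.0
```

Call:
send_rows([
  {"dx":61.5,"dy":16.8,"dz":0,"yaw":-56.8,"grip":8.5},
  {"dx":61.5,"dy":16.8,"dz":0,"yaw":-56.8,"grip":8.5},
  {"dx":61.5,"dy":16.8,"dz":0,"yaw":-56.8,"grip":8.5},
  {"dx":61.5,"dy":16.8,"dz":0,"yaw":-56.8,"grip":8.5},
  {"dx":61.5,"dy":16.8,"dz":0,"yaw":-56.8,"grip":8.5},
  {"dx":61.5,"dy":16.8,"dz":0,"yaw":-56.8,"grip":8.5},
  {"dx":61.5,"dy":16.8,"dz":0,"yaw":-56.8,"grip":8.5},
  {"dx":61.5,"dy":16.8,"dz":0,"yaw":-56.8,"grip":8.5},
  {"dx":61.5,"dy":16.8,"dz":0,"yaw":-56.8,"grip":8.5},
  {"dx":61.5,"dy":16.8,"dz":0,"yaw":-56.8,"grip":8.5},
])

```text
clock: 6.0
tcp_pos: [0.5104, 0.2137, 0.2357]
tcp_rot: [0.002, 0.11, 0.994, 0.001]
force: [1.1, -0.0, -0.3]
grip_width: 0.0852
grasp_force: 0.0
```

```bash
python3 - <<'E'
from h import *
go(.4993,.347,.12,77.3)
E
```

```text
t 6.0 tcp [0.5104 0.2137 0.2357] yang 77.36 z [ 0.004  0.002 -1.   ] | move [ 4.03 12.73 11.59] yaw 0.06 w 0.0852 F [ 1.1 -0.  -0.3] gf 0.0
```

Call:
send_rows([
  {"dx":4.0,"dy":12.7,"dz":0,"yaw":0,"grip":5},
  {"dx":4.0,"dy":12.7,"dz":0,"yaw":0,"grip":5},
  {"dx":4.0,"dy":12.7,"dz":0,"yaw":0,"grip":5},
  {"dx":4.0,"dy":12.7,"dz":4,"yaw":0,"grip":5},
  {"dx":4.0,"dy":12.7,"dz":8,"yaw":0,"grip":5},
  {"dx":4.0,"dy":12.7,"dz":8,"yaw":0,"grip":5},
  {"dx":4.0,"dy":12.7,"dz":8,"yaw":0,"grip":5},
])

```text
clock: 6.7
tcp_pos: [0.4989, 0.3439, 0.1548]
tcp_rot: [-0.0, 0.11, 0.994, 0.0]
force: [0.5, 0.2, -0.2]
grip_width: 0.0497
grasp_force: 0.0
```

```bash
python3 - <<'E'
from h import *
go(.4993,.347,.053,77.3)
for n in ("scene","top"):
    im,d=grab_frame(n); W=cloud(n,d)
    if n=="scene": s=im[330:400,375:450]; t=im[180:230,235:290]; cv2.imwrite("pics/chk.png",np.hstack([cv2.resize(s,(400,373),interpolation=cv2.INTER_CUBIC),cv2.resize(t,(400,373),interpolation=cv2.INTER_CUBIC)]))
    m=(np.hypot(W[...,0]-.535,W[...,1]+.29)<.03)&(W[...,2]>.085)&(W[...,2]<.1135); print(n,m.sum(),np.round(W[m].mean(0),4))
go(.4993,.347,.053,77.3)
E
```

```text
t 6.7 tcp [0.4989 0.3439 0.1548] yang 77.35 z [-0.  0. -1.] | move [ 0.02  0.31 10.18] yaw 0.05 w 0.0497 F [ 0.5  0.2 -0.2] gf 0.0
scene 95 [ 0.5358 -0.2877  0.0993]
top 78 [ 0.5356 -0.2875  0.1032]
t 6.8 tcp [0.5005 0.3444 0.1568] yang 77.32 z [ 0.004  0.003 -1.   ] | move [ 0.21  0.2  10.38] yaw 0.02 w 0.0501 F [ 0.2  0.8 -0.1] gf 0.0
```

View pics/chk.png

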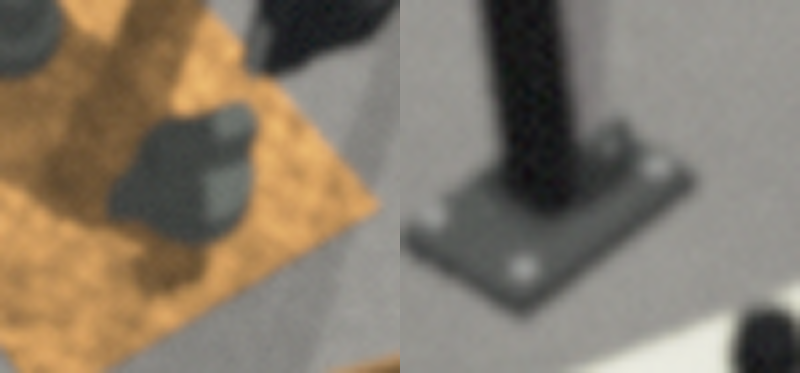

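The knob stands untouched below the gripper with its nose at the lower left of the crop, and the handle is intact. The trigger points are consistent with it being sprung out. Going down to grasp.

Call:
send_rows([
  {"dx":0.1,"dy":0.25,"dz":4,"yaw":0,"grip":5},
  {"dx":0.1,"dy":0.25,"dz":8,"yaw":0,"grip":5},
  {"dx":0.1,"dy":0.25,"dz":10,"yaw":0,"grip":5},
  {"dx":0.1,"dy":0.25,"dz":10,"yaw":0,"grip":5},
  {"dx":0.1,"dy":0.25,"dz":10,"yaw":0,"grip":5},
])

```text
clock: 7.3
tcp_pos: [0.5, 0.3467, 0.0562]
tcp_rot: [0.001, 0.111, 0.994, 0.001]
force: [0.1, -0.1, 0.1]
grip_width: 0.0501
grasp_force: 0.0
```

```bash
python3 - <<'E'
from h import *
go(.4993,.347,.056,77.3)
E
```

```text
t 7.3 tcp [0.5    0.3467 0.0562] yang 77.3 z [ 0.003  0.002 -1.   ] | move [0.07 0.01 0.02] yaw 0.0 w 0.0501 F [ 0.1 -0.1  0.1] gf 0.0
```

Call:
send_rows([
  {"dx":0,"dy":0,"dz":0,"yaw":0,"grip":3},
  {"dx":0,"dy":0,"dz":0,"yaw":0,"grip":0.8},
  {"dx":0,"dy":0,"dz":0,"yaw":0,"grip":0.8},
  {"dx":0,"dy":0,"dz":0,"yaw":0,"grip":0.8},
  {"dx":0,"dy":0,"dz":0,"yaw":0,"grip":0.8},
  {"dx":0,"dy":0,"dz":0,"yaw":0,"grip":0.8},
  {"dx":0,"dy":0,"dz":0,"yaw":0,"grip":0.8},
])

```text
clock: 8.0
tcp_pos: [0.4997, 0.3469, 0.0564]
tcp_rot: [0.002, 0.11, 0.994, 0.001]
force: [-0.3, -0.1, 6.0]
grip_width: 0.0129
grasp_force: 59.8
```

```bash
python3 - <<'E'
from h import *
go(.4993,.347,.056,77.3)
E
```

```text
t 8.0 tcp [0.4997 0.3469 0.0564] yang 77.34 z [ 0.004  0.002 -1.   ] | move [0.04 0.   0.04] yaw 0.04 w 0.0129 F [-0.3 -0.1  6. ] gf 59.8
```

Call:
send_rows([
  {"dx":0,"dy":0,"dz":-2,"yaw":0,"grip":0.8},
  {"dx":0,"dy":0,"dz":-5,"yaw":0,"grip":0.8},
  {"dx":0,"dy":0,"dz":-9,"yaw":0,"grip":0.8},
  {"dx":0,"dy":0,"dz":-13,"yaw":0,"grip":0.8},
  {"dx":0,"dy":0,"dz":-15,"yaw":0,"grip":0.8},
  {"dx":0,"dy":0,"dz":-15,"yaw":0,"grip":0.8},
])

```text
clock: 8.6
tcp_pos: [0.5004, 0.3474, 0.2089]
tcp_rot: [0.004, 0.11, 0.994, 0.003]
force: [0.1, 0.1, -0.7]
grip_width: 0.0131
grasp_force: 58.7
```

```bash
python3 - <<'E'
from h import *
go(.56,-.0042,.206,90)
E
```

```text
t 8.6 tcp [0.5004 0.3474 0.2089] yang 77.34 z [ 0.008  0.005 -1.   ] | move [-13.52 -33.     0.18] yaw -12.66 w 0.0131 F [ 0.1  0.1 -0.7] gf 58.7
```

Call:
send_rows([
  {"dx":-2,"dy":-4.5,"dz":0,"yaw":-12.7,"grip":0.8},
  {"dx":-3.6,"dy":-9,"dz":0,"yaw":-12.7,"grip":0.8},
  {"dx":-5.5,"dy":-13.5,"dz":0,"yaw":-12.7,"grip":0.8},
  {"dx":-7.3,"dy":-18,"dz":0,"yaw":-12.7,"grip":0.8},
  {"dx":-9.1,"dy":-22.5,"dz":0,"yaw":-12.7,"grip":0.8},
  {"dx":-11,"dy":-27,"dz":0,"yaw":-12.7,"grip":0.8},
  {"dx":-12.5,"dy":-30.5,"dz":0,"yaw":-12.7,"grip":0.8},
  {"dx":-13.5,"dy":-33,"dz":0,"yaw":-12.7,"grip":0.8},
  {"dx":-13.5,"dy":-33,"dz":0,"yaw":-12.7,"grip":0.8},
  {"dx":-13.5,"dy":-33,"dz":0,"yaw":-12.7,"grip":0.8},
])

```text
clock: 9.6
tcp_pos: [0.5568, -0.0059, 0.2031]
tcp_rot: [-0.001, 0.001, 1.0, 0.0]
force: [0.2, -0.1, -0.6]
grip_width: 0.0129
grasp_force: 58.9
```

```bash
python3 - <<'E'
from h import *
go(.56,-.0042,.206,90)
im,d=grab_frame("scene"); np.save("s1.npy",d)
go(.56,-.0042,.206,90)
imt,dt=grab_frame("top")
a=im[170:280,240:350]; b=imt[160:260,270:370]
cv2.imwrite("pics/over.png",np.hstack([cv2.resize(a,(400,400),interpolation=cv2.INTER_CUBIC),cv2.resize(b,(400,400),interpolation=cv2.INTER_CUBIC)]))
W=cloud("scene",d)
m=(np.hypot(W[...,0]-.565,W[...,1])<.05)&(W[...,2]>.153)&(W[...,2]<.178); p=W[m]; print(m.sum(),p.min(0),p.max(0))
for r in silhouettes("knob","scene"): 
    print(round(r["conf"],2),r["point"],np.round(np.nanmedian(W[r["region"]],0),3))
E
```

```text
t 9.6 tcp [ 0.5568 -0.0059  0.2031] yang 89.92 z [-0.002  0.001 -1.   ] | move [-0.32  0.17 -0.29] yaw -0.08 w 0.0129 F [ 0.2 -0.1 -0.6] gf 58.9
t 9.65 tcp [ 0.5568 -0.0051  0.2033] yang 90.0 z [-0.002  0.001 -1.   ] | move [-0.32  0.09 -0.27] yaw 0.0 w 0.0129 F [-0.5  0.7  0.1] gf 58.9
264 [ 0.53433426 -0.01771193  0.15336008] [0.59237423 0.02026902 0.17788203]
0.93 [493.4, 356.2] [0.348 0.422 0.022]
0.9 [296.2, 226.6] [0.57  0.006 0.17 ]
0.76 [398.2, 444.8] [0.627 0.464 0.021]
0.69 [442.9, 321.0] [0.379 0.3   0.021]
```

View pics/over.png

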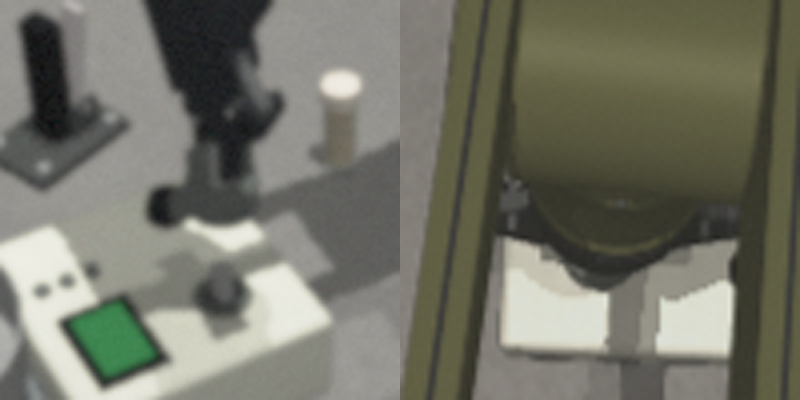

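Left half of the picture: the knob is held level over the spindle with its nose towards +x, at about (150,205) in the crop. Next I'll fit the skirt circle in the same camera for a relative correction.

```bash
python3 - <<'E'
from h import *
from scipy.optimize import least_squares
ps=[]
W0=[cloud("scene",grab_frame("scene")[1]) for _ in range(4)]
s=sense(); go(.56,-.0042,.206,90); tx,ty,tz=s["tcp_pos"]
for W in W0:
    m=(np.hypot(W[...,0]-tx,W[...,1]-ty)<.05)&(W[...,2]>tz-.05)&(W[...,2]<tz-.034); ps.append(W[m])
p=np.vstack(ps); print(len(p),np.percentile(p,[1,99],axis=0).round(4).tolist())
# wall points excluding nose sector
f=lambda x,q:np.hypot(q[:,0]-x[0],q[:,1]-x[1])-.023
x=np.array([tx,ty])
for _ in range(5):
    ang=np.degrees(np.arctan2(p[:,1]-x[1],p[:,0]-x[0])); q=p[(np.abs(ang)>28)&(np.abs(f(x,p))<.006)&(p[:,2]<tz-.036)]
    x=least_squares(f,x,args=(q,),loss="soft_l1",f_scale=.001).x
print("axis",x.round(4),"minus tcp",(x-[tx,ty]).round(4),len(q))
z=W0[0]; m=(np.hypot(z[...,0]-tx,z[...,1]-ty)<.045)&(z[...,2]>.09)&(z[...,2]<tz-.02)
print("lowest z",np.sort(z[...,2][m])[:12].round(4), "tcp z",tz)
E
```

```text
t 9.95 tcp [ 0.5576 -0.0045  0.2043] yang 90.13 z [-0.  0. -1.] | move [-0.24  0.03 -0.17] yaw 0.13 w 0.0127 F [-0.6  0.3 -0.5] gf 58.9
582 [[0.5373, -0.0068, 0.1545], [0.5925, 0.0208, 0.1702]]
axis [ 0.5562 -0.0039] minus tcp [-0.0014  0.0006] 306
lowest z [0.0904 0.0904 0.0911 0.0915 0.0931 0.0931 0.0938 0.0947 0.0948 0.0949
 0.0949 0.0952] tcp z 0.20429229672262436
```

Call:
send_rows([
  {"dx":-0.4,"dy":0,"dz":1.5,"yaw":0,"grip":0.8},
  {"dx":-0.4,"dy":0,"dz":3,"yaw":0,"grip":0.8},
  {"dx":-0.4,"dy":0,"dz":4.5,"yaw":0,"grip":0.8},
  {"dx":-0.4,"dy":0,"dz":4.9,"yaw":0,"grip":0.8},
  {"dx":-0.4,"dy":0,"dz":5.3,"yaw":0,"grip":0.8},
  {"dx":-0.4,"dy":0,"dz":5.5,"yaw":0,"grip":0.8},
  {"dx":-0.4,"dy":0,"dz":5.7,"yaw":0,"grip":0.8},
  {"dx":-0.4,"dy":0,"dz":5.7,"yaw":0,"grip":0.8},
])

```text
clock: 10.75
tcp_pos: [0.5619, -0.0055, 0.1476]
tcp_rot: [0.0, -0.0, 1.0, -0.0]
force: [0.1, -1.0, -0.3]
grip_width: 0.0128
grasp_force: 58.8
```

```bash
python3 - <<'E'
from h import *
go(.56,-.0042,.134,90)
E
```

```text
t 10.75 tcp [ 0.5619 -0.0055  0.1476] yang 90.04 z [ 0.001 -0.    -1.   ] | move [0.19 0.13 1.36] yaw 0.04 w 0.0128 F [ 0.1 -1.  -0.3] gf 58.8
```

Call:
send_rows([
  {"dx":0.05,"dy":0.1,"dz":0.1,"yaw":0,"grip":0.8},
  {"dx":0.05,"dy":0.1,"dz":0.2,"yaw":0,"grip":0.8},
  {"dx":0.05,"dy":0.1,"dz":0.3,"yaw":0,"grip":0.8},
  {"dx":0.05,"dy":0.1,"dz":0.4,"yaw":0,"grip":0.8},
  {"dx":0.05,"dy":0.1,"dz":0.5,"yaw":0,"grip":0.8},
  {"dx":0.05,"dy":0.1,"dz":0.5,"yaw":0,"grip":0.8},
])

```text
clock: 11.35
tcp_pos: [0.5611, -0.0045, 0.1421]
tcp_rot: [-0.0, -0.0, 1.0, 0.0]
force: [0.1, -0.8, -0.6]
grip_width: 0.013
grasp_force: 58.8
```

```bash
python3 - <<'E'
from h import *
go(.56,-.0042,.134,90)
E
```

```text
t 11.35 tcp [ 0.5611 -0.0045  0.1421] yang 90.04 z [-0.  0. -1.] | move [0.11 0.03 0.81] yaw 0.04 w 0.013 F [ 0.1 -0.8 -0.6] gf 58.8
```

Call:
send_rows([
  {"dx":0,"dy":0,"dz":0.2,"yaw":0,"grip":0.8},
  {"dx":0,"dy":0,"dz":0.4,"yaw":0,"grip":0.8},
  {"dx":0,"dy":0,"dz":0.6,"yaw":0,"grip":0.8},
  {"dx":0,"dy":0,"dz":0.8,"yaw":0,"grip":0.8},
  {"dx":0,"dy":0,"dz":1.0,"yaw":0,"grip":0.8},
  {"dx":0,"dy":0,"dz":1.0,"yaw":0,"grip":0.8},
])

```text
clock: 11.95
tcp_pos: [0.5612, -0.0045, 0.1325]
tcp_rot: [0.0, -0.0, 1.0, 0.0]
force: [-1.8, 0.0, 4.1]
grip_width: 0.0126
grasp_force: 59.4
```

```bash
python3 - <<'E'
from h import *
go(.56,-.0042,.128,90)
E
```

```text
t 11.95 tcp [ 0.5612 -0.0045  0.1325] yang 90.04 z [ 0.  0. -1.] | move [0.12 0.03 0.45] yaw 0.04 w 0.0126 F [-1.8  0.   4.1] gf 59.4
```

Call:
send_rows([
  {"dx":0.02,"dy":0,"dz":0.1,"yaw":0,"grip":0.8},
  {"dx":0.02,"dy":0,"dz":0.2,"yaw":0,"grip":0.8},
  {"dx":0.02,"dy":0,"dz":0.3,"yaw":0,"grip":0.8},
  {"dx":0.02,"dy":0,"dz":0.4,"yaw":0,"grip":0.8},
  {"dx":0.02,"dy":0,"dz":0.5,"yaw":0,"grip":0.8},
  {"dx":0.02,"dy":0,"dz":0.5,"yaw":0,"grip":0.8},
  {"dx":0.02,"dy":0,"dz":0.5,"yaw":0,"grip":0.8},
])

```text
clock: 12.65
tcp_pos: [0.5612, -0.0045, 0.1283]
tcp_rot: [0.001, -0.0, 1.0, -0.0]
force: [-2.4, 0.6, 8.8]
grip_width: 0.0133
grasp_force: 60.3
```

```bash
python3 - <<'E'
from h import *
go(.56,-.0042,.128,90)
E
```

```text
t 12.65 tcp [ 0.5612 -0.0045  0.1283] yang 90.04 z [ 0.001 -0.    -1.   ] | move [0.12 0.03 0.03] yaw 0.04 w 0.0133 F [-2.4  0.6  8.8] gf 60.3
```

Call:
send_rows([
  {"dx":0,"dy":0,"dz":0.05,"yaw":0,"grip":0.8},
  {"dx":0,"dy":0,"dz":0.1,"yaw":0,"grip":0.8},
  {"dx":0,"dy":0,"dz":0.15,"yaw":0,"grip":0.8},
  {"dx":0,"dy":0,"dz":0.15,"yaw":0,"grip":0.8},
  {"dx":0,"dy":0,"dz":0.15,"yaw":0,"grip":0.8},
  {"dx":0,"dy":0,"dz":0.15,"yaw":0,"grip":0.8},
])

```text
clock: 13.25
tcp_pos: [0.5613, -0.0045, 0.1282]
tcp_rot: [0.001, -0.0, 1.0, -0.0]
force: [-5.4, 0.5, 17.8]
grip_width: 0.0127
grasp_force: 61.6
```

```bash
python3 - <<'E'
from h import *
go(.56,-.0042,.128,90)
im,d=grab_frame("scene"); go(.56,-.0042,.128,90)
W=cloud("scene",d); tz=sense()["tcp_pos"][2]
cv2.imwrite("pics/home.png",cv2.resize(im[170:280,230:350],(720,560),interpolation=cv2.INTER_CUBIC))
m=(np.hypot(W[...,0]-.56,W[...,1]+.004)<.05)&(W[...,2]>.085)&(W[...,2]<.106);p=W[m]
print(np.percentile(p,[1,99],axis=0).round(4).tolist())
n=p[p[:,0]>.588]; print("nose",n.mean(0).round(4),len(n))
m=(np.hypot(W[...,0]-.535,W[...,1]+.29)<.03)&(W[...,2]>.085)&(W[...,2]<.1135); print("trig",m.sum(),W[m].mean(0).round(4))
E
```

```text
t 13.25 tcp [ 0.5613 -0.0045  0.1282] yang 90.04 z [ 0.002 -0.    -1.   ] | move [0.13 0.03 0.02] yaw 0.04 w 0.0127 F [-5.4  0.5 17.8] gf 61.6
t 13.3 tcp [ 0.5613 -0.0045  0.1282] yang 90.04 z [ 0.002 -0.    -1.   ] | move [0.13 0.03 0.02] yaw 0.04 w 0.0129 F [-4.2  1.2 17.7] gf 61.6
[[0.5412, -0.0094, 0.0857], [0.596, 0.0195, 0.1046]]
nose [ 0.592  -0.002   0.0926] 22
trig 92 [ 0.5361 -0.2876  0.0996]
```

View pics/home.png

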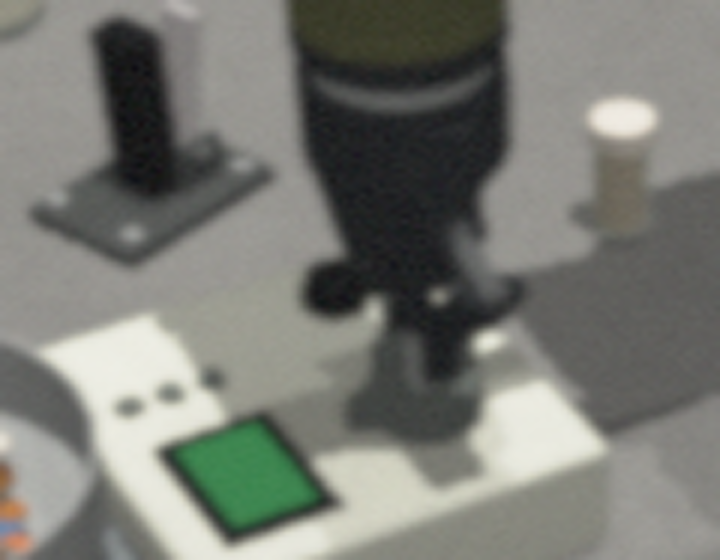

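The knob is fully down on the spindle with its nose towards +x. The spindle is at its stop: force rose from 9 to 18 N with no further travel at TCP z 0.128, the expected height. The trigger points match the view from before, sprung out. Handing in.

```bash
python3 -c "
from rig import *
print(finish_job())"
```

```text
the job is handed in; nothing more can be done
None
```

I handed in the job at about 13.3 s; the run gave no verdict. The trigger was squeezed and let spring out, and the nosed knob sits home on the spindle, nose over the flat, still gripped and pressed to the stop.

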